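Close the battery cover of a work lamp

ROBOT

A 6-joint arm with a two-finger parallel gripper is mounted at the origin on a cart in front of the work surface, level with it; the furniture and walls round the work are solid. World frame = base frame: x ahead of the robot, y to its left, z up, the work surface at z = 0. Lengths are in m, angles in rad, forces in N, time in s.
With the tool pointing down it reaches from about 0.275 to 0.75 m from the base axis. Payload 10.2 kg.
Tool frame: the origin (TCP) lies midway between the tips of the shut fingers; the grasp point (between the pads) lies 19 mm behind it (env.hold_point_z is the distance from the TCP to the grasp point, in m); z points along the fingers, y is the line along which they close (so a half turn about z gives the same grasp; the last joint's range is limited). The gripper opens to 85 mm and grips with 20 to 120 N. Pads are 22 mm wide; open, the fingers measure 114 mm over their backs; the gripper's body (76 mm by 85 mm) begins 54 mm behind the grasp point. The pads swing forward as they close: fully open they stand 13 mm farther back than shut.
Start: joints at [1.052, 0.313, 1.498, -0, 1.331, -0.223], TCP at [0.153, 0.502, 0.231] pointing down, gripper open.
Joint ranges: [-2.94, 2.94], [-0.97, 2.17], [0.19, 2.56], [-1.23, 4.37], [0.02, 3.11], [-2.88, 2.88]. Speed limits (rad/s): [2.39, 2.39, 3.01, 3.14, 3.14, 3.14].

INTERFACE

Orientations are given as a unit quaternion [x, y, z, w].
In Python, from bench import env, kinematics, monitor, eyes, job gives the robot as it stands. The module is installed in compiled form; this text tells all that it offers. Calls block until the motion is done:
- env.reach(position, orientation): joint-space move of the TCP to a pose.
- env.movel(position, velocity=0.15, frame=None, guard=None): straight line of the TCP; frame=None keeps the orientation; velocity is the mean speed in m/s. With guard (N) it stops when the force on the tool has changed by that much, and returns True; else False.
- env.set_joints(angles): joint-space move.
- env.release() and env.close_gripper(effort=None): open the fingers fully, or close them until they stop; effort is the grip in N (None keeps the last).
- env.hold(seconds).
- kinematics.ik(position, orientation): joint angles nearest the present ones, or None.
- monitor.sense(): the state.
- eyes.grab_frame(name): name is "scene" or "top" or "wrist"; returns a dict with "frame" (400x640x3 uint8, red, green, blue), "mtx" (3x3 intrinsics, pixels), "view" (4x4, takes a point from world to camera coordinates). Camera axes: x right, y down, z forward; pixel columns grow to the right and rows downward; lengths in m; the calibration is good to about 2 mm. A picture is of the moment at which its call begins. There is no depth.
A pose or a line that the arm cannot do raises env.MotionError and nothing moves.
- job.hand_in(): hands the job in; it is judged then, once.
The state is a dict: "clock": time; "joints": joint angles; "qvel": joint speeds; "joint_efforts": joint torques, N m; "position": TCP position; "ee_rot": TCP orientation; "contact_force": force on the tool from outside, world axes, zero at the start; "ft_torque": the same for the moment, N m; "finger_gap": opening from 0.0 (shut) to 1.0 (fully open); "gripper_force": force on a finger pad.
Only numpy, scipy, OpenCV 4.12 (cv2) and the standard library are available. Lean on these libraries where they do the work, as an engineer would, in place of code of your own. Each camera call takes 0.05 s, during which the arm holds its last target. There are 200 camera calls.

TASK

Fresh cells are in the work lamp that lies face down on the table; close its battery cover. Push the sprung cover over with the fingertips, press it down flat into its recess and, keeping it pressed, push it along so that its front edge is tucked fully home beneath the retaining lip and the cover stays shut by itself. Do not lift the lamp or shove it out of place, and leave the other things on the table undisturbed.

Things in the scene. Friction and masses are not known exactly. Their poses are not given: they have to be found in the camera images.
- lamp: Grey LED work lamp with black rubber corners, 210 x 164 mm with its folded stand, 54 mm high, 1.8 kg, loose, lying on its lens. Origin: centre of its underside on the table. Axes: z up; x is the way the cover slides home, from the hinge toward the lip (cooling fins at the -x end behind the hinge, round rubber switch and stand's crossbar at the +x end); y along the hinge. The housing's upper face is at z = 54 mm; nothing on it but the open cover is higher than 63 mm
- cover (a joint): Angle of the grey battery cover in rad: 0 is folded down flat, 1.57 is upright. Range 0 to 1.75. A spring lifts it toward 1.25 (about 0.1 N m when flat, so some 2.5 N on the finger bar holds it down); let go before it is tucked, it springs up again. Held by the lip it rests at 0.02 to 0.04
- cover_slide (a joint): How far the hinge pin has slid in its slots toward the lip, in m: 0 is out (the cover swings free of the lip, 2 mm clear of it), 0.010 is home (its front 8 mm lie beneath the lip). Stiff: it needs about 5 N along the lamp's +x and stays where it is left (lift the fingers straight off, so as not to drag it back). If it slides early, the cover lands on the lip instead of in front of it; push the raised cover back toward the hinge side first
- cover_hinge (a point): The middle of the hinge axis, 53.5 mm above the table; the axis lies along the lamp's y. The cover is a flat plate 60 mm wide, 4 mm thick, reaching 80 mm from this axis (2 mm either side of the axis' plane)
- cover_edge (a point): The middle of the cover's free front edge (rounded, 4 mm thick), 80 mm from the hinge axis; the edge to be tucked. Flat, its upper face is 55.5 mm above the table
- cover_bar (a point): The middle of the top of the raised black finger bar on the cover's outer face, for pushing it along: a rib 5 mm wide, 46 mm long parallel to the hinge, 5 mm proud of the plate, 52 mm from the hinge axis. Flat, its top is 60.5 mm above the table
- lip_edge (a point): The middle of the retaining lip's rounded front edge, at the height of its underside, 57.5 mm above the table: a fixed bar 80 mm long parallel to the hinge, 5 mm thick, bridging the recess at the end away from the hinge, 82 mm from the hinge axis when the cover is out
- spent_cell_1: Spent AA cell, 14 mm across, 51 mm tall, standing on the table beside the fins' end of the lamp; to be left standing. Origin: centre of its foot
- spent_cell_2: Second spent AA cell, the same, beside the first; to be left standing
- screwdriver: Screwdriver with a yellow and black handle, 193 mm long, 30 mm thick, lying beside the lamp on the side away from the robot; to be left alone. Origin: below its middle, on the table
- tape_roll: Roll of beige masking tape, 102 mm across, 25 mm high, at the left; to be left alone. Origin: centre of its underside
- small_carton: White and blue carton, 56 x 85 x 41 mm, at the left edge of the table; to be left alone. Origin: centre of its underside
- cup: Paper coffee cup with a black lid, 87 mm across, 134 mm tall, at the back; to be left alone. Origin: centre of its foot

How it is judged:
On the way, in this order (a step that is already met when the one before it is completed fails the run):
1. the cover has been folded over onto the lamp (value of joint cover below 0.25 rad), for 0.1 s.
2. the cover's edge is tucked beneath the lip (value of joint cover below 0.07 rad and value of joint cover_slide above 0.0075 m), for 0.2 s.
At the end, for the whole second after the job is handed in: The cover lies flat (joint below 0.07 rad), slid at least 7.5 of its 10 mm home beneath the lip, and stays so with nothing touching it; the lamp lies flat on the table, at rest, within 40 mm of where it was (all of step 2 and height (world z) of lamp below 0.004 m and angle between lamp's own z axis and vertical below 0.05 rad and linear speed of lamp below 0.01 m/s and distance of lamp from where it was at the start of the episode below 0.04 m).
It fails at once if the lamp is lifted, tipped or shoved more than 40 mm (height (world z) of lamp above 0.012 m or angle between lamp's own z axis and vertical above 0.12 rad or distance of lamp from where it was at the start of the episode above 0.04 m).
It fails at once if a spent cell is knocked over or moved more than 30 mm (angle between any of spent_cell_1, spent_cell_2's own z axis and vertical above 0.5 rad or distance of any of spent_cell_1, spent_cell_2 from where it was at the start of the episode above 0.03 m).
It fails at once if another thing on the table is moved more than 30 mm (distance of any of screwdriver, tape_roll, small_carton, cup from where it was at the start of the episode above 0.03 m).
It also fails if it takes over 32 s, if anything falls off the work surface, if the arm or the gripper's body presses on something with over 40 N, if the wrist force passes 120 N, or if a joint passes its speed limit or range.

## Working session

There is one attempt and no reset: what is moved stays moved. The work goes in short steps, each a Python script; the robot and the scene stay as the last script left them, time stands still between calls to the robot, and variables do not carry over. Pictures are saved under pics/ and viewed, at most 10 in all, crops included, and the job is handed in when it is done.

```bash
mkdir -p pics
python3 - <<'E'
from bench import env, kinematics, monitor, eyes, job
import cv2,numpy as np
for n in ("scene","top"):
    d=eyes.grab_frame(n); cv2.imwrite(f"pics/{n}0.png",d["frame"][:,:,::-1]); np.savez(f"{n}0.npz",**d)
    print(n,d["mtx"].tolist(),np.round(d["view"],4).tolist())
s=monitor.sense(); print(s["clock"],s["ee_rot"],s["contact_force"])
E
```

```text
scene [[380.16948583946646, 0.0, 317.3657244027206], [0.0, 380.16948583946646, 200.02855286577767], [0.0, 0.0, 1.0]] [[0.8492, -0.5276, 0.0226, -0.4905], [-0.3212, -0.55, -0.771, 0.3054], [0.4192, 0.6474, -0.6365, 0.6228], [0.0, 0.0, 0.0, 1.0]]
top [[443.3930979175593, 0.0, 328.04594334763345], [0.0, 443.3930979175593, 201.3584790172363], [0.0, 0.0, 1.0]] [[0.0295, -0.9996, -0.0032, 0.0914], [-0.9796, -0.0283, -0.1992, 0.648], [0.199, 0.009, -0.98, 0.8309], [0.0, 0.0, 0.0, 1.0]]
0.1 [ 1.47351505e-01  9.89084040e-01 -5.07637779e-04 -1.95769200e-04] [-0.51514135 -0.7517547  -0.55613677]
```

View pics/scene0.png

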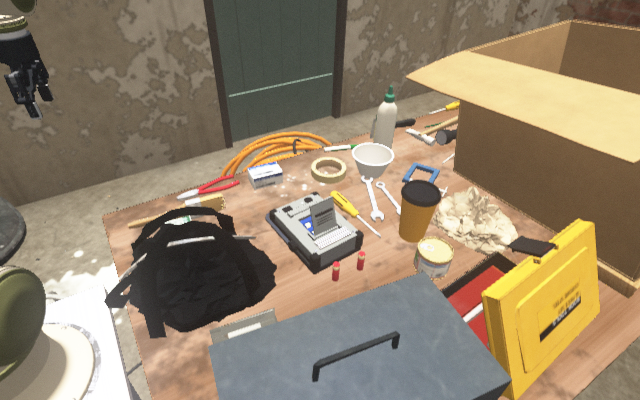

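View pics/top0.png

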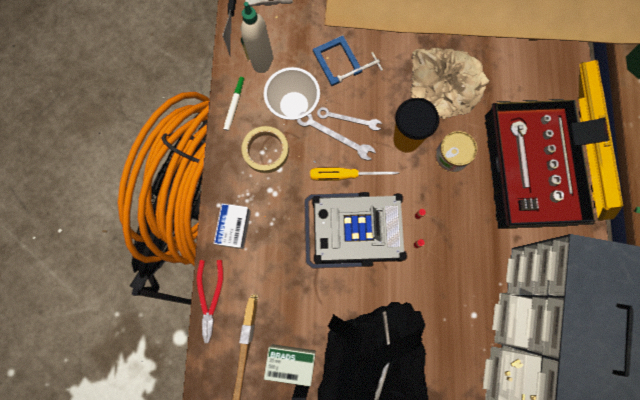

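The scene view shows the lamp near (315,230) with the cover raised. In the top view the lamp is at about (357,230), with the fins and red cells at the right (lamp -x, world -y) and the switch and stand at the left. I'll enlarge the lamp in both views.

Run:
```python
import cv2,numpy as np
t=cv2.imread("pics/top0.png")[185:275,295:435]; s=cv2.imread("pics/scene0.png")[180:275,260:370]
t=cv2.resize(t,None,fx=5.6,fy=5.6,interpolation=cv2.INTER_CUBIC); cv2.imwrite("pics/t_c.png",t)
s=cv2.resize(s,None,fx=6,fy=6,interpolation=cv2.INTER_CUBIC); cv2.imwrite("pics/s_c.png",s)
```

```text
(no output)
```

View pics/t_c.png

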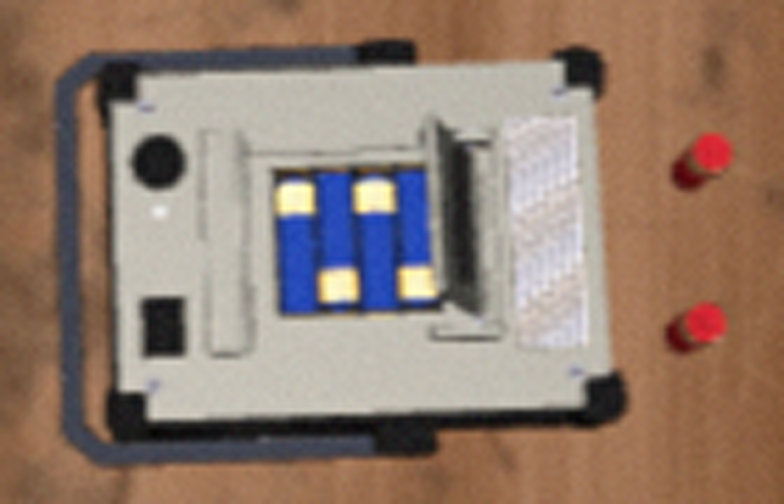

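View pics/s_c.png

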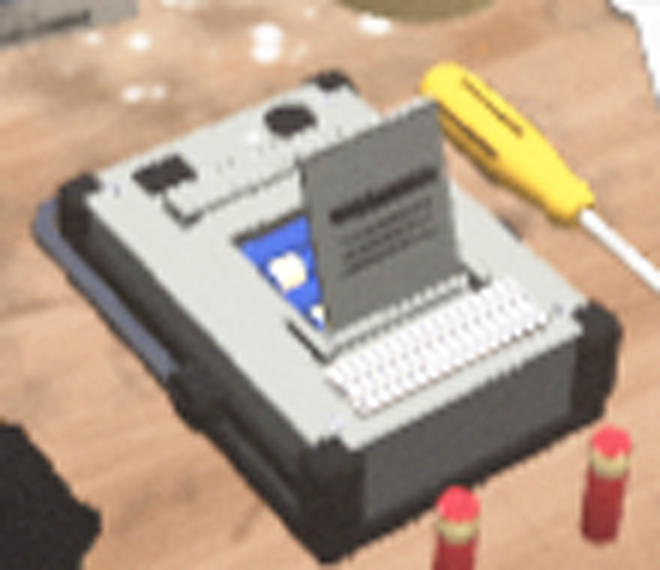

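The top crop shows the lip's front edge at about crop x=241 to 252, the four corners of the housing top, and the cover leaning over with its bar on the right-hand side. I'll cast rays from both views.

```bash
cat > geo.py <<'E'
import numpy as np
def ray(n,u,v):
    d=np.load(f"{n}0.npz"); V=d["view"]; R=V[:3,:3]; return -R.T@V[:3,3], R.T@np.linalg.inv(d["mtx"])@[u,v,1]
def onz(n,u,v,z):
    c,r=ray(n,u,v); return c+r*(z-c[2])/r[2]
T=lambda x,y,z: onz("top",295+(x+.5)/5.6-.5,185+(y+.5)/5.6-.5,z)
S=lambda x,y,z: onz("scene",260+(x+.5)/6-.5,180+(y+.5)/6-.5,z)
E
python3 - <<'E'
from geo import *
np.set_printoptions(precision=4,suppress=True)
for k,a in dict(lipR_far=(241,130,.0625),lipR_near=(252,352,.0625),lipL_far=(203,130,.0625),lipL_near=(210,352,.0625),
 c1=(110,72,.054),c2=(572,62,.054),c3=(600,400,.054),c4=(118,424,.054),cell1=(713,153,.05),cell2=(705,323,.05),
 slotR_far=(497,128,.054),slotR_near=(500,338,.054),slotL_near=(432,330,.054),coverbot=(485,318,.0535),stand_l=(58,100,.02),rubR_far=(602,70,.054),rubR_near=(625,400,.054),pocketL_t=(277,168,.05)).items(): print(k,T(*a))
for k,a in dict(coverbotL=(327,340,.0535),coverbotR=(465,275,.0535),lipfrontL=(190,222,.0575),lipfrontR=(305,168,.0575)).items(): print("S",k,S(*a))
# cover top-edge triangulation: far corner top(430,115) scene(437,100); near corner top(445,300) scene(303,160)
for t,s in (((430,118),(437,100)),((440,302),(303,160))):
    c1,r1=ray("top",295+t[0]/5.6-.4,185+t[1]/5.6-.4); c2,r2=ray("scene",260+s[0]/6-.4,180+s[1]/6-.4)
    k=np.linalg.lstsq(np.c_[r1,-r2],c2-c1,rcond=None)[0]; p,q=c1+k[0]*r1,c2+k[1]*r2; print("edge",(p+q)/2,np.linalg.norm(p-q))
E
```

```text
lipR_far [0.6329 0.0905 0.0625]
lipR_near [0.5529 0.0846 0.0625]
lipL_far [0.6325 0.1042 0.0625]
lipL_near [0.5525 0.0995 0.0625]
c1 [0.6547 0.1389 0.054 ]
c2 [ 0.6633 -0.0302  0.054 ]
c3 [ 0.5403 -0.04    0.054 ]
c4 [0.5268 0.1315 0.054 ]
cell1 [ 0.6317 -0.0822  0.05  ]
cell2 [ 0.5694 -0.0785  0.05  ]
slotR_far [ 0.6379 -0.0028  0.054 ]
slotR_near [ 0.5614 -0.0043  0.054 ]
slotL_near [0.5635 0.0201 0.054 ]
coverbot [0.5684 0.0011 0.0535]
stand_l [0.6505 0.1597 0.02  ]
rubR_far [ 0.6607 -0.0411  0.054 ]
rubR_near [ 0.5405 -0.0489  0.054 ]
pocketL_t [0.6215 0.0769 0.05  ]
S coverbotL [0.57   0.0036 0.0535]
S coverbotR [0.6327 0.0066 0.0535]
S lipfrontL [0.5559 0.081  0.0575]
S lipfrontR [0.6101 0.0859 0.0575]
edge [0.6282 0.0274 0.125 ] 0.002710302044385004
edge [0.5675 0.023  0.1257] 0.005426404230075274
```

```bash
cat > h.py <<'E'
from bench import env, kinematics, monitor, eyes, job
import numpy as np, cv2
from scipy.spatial.transform import Rotation as Ro
H=np.array([.599,.004,.0535]); ex=np.array([-.067,.998,0]); ex/=np.linalg.norm(ex)
def quat():
    best=None
    for s in (1,-1):
        x=s*ex; z=np.array([0,0,-1.]); q=Ro.from_matrix(np.c_[x,np.cross(z,x),z]).as_quat()
        j=kinematics.ik(H-.06*ex+[0,0,.15],q)
        if j is not None:
            c=np.abs(np.array(j)-monitor.sense()["joints"]).max()
            if best is None or c<best[0]: best=(c,q,j)
    return best
def corner(dx,z,v=.08,guard=None):   # finger's +x lower corner at dx from hinge along lamp x
    p=H+(dx-.011)*ex; p[2]=z; return env.movel(p,velocity=v,guard=guard)
def arc(th,r=.044,h=.002): return r*np.cos(th)-h*np.sin(th), .0535+r*np.sin(th)+h*np.cos(th)
def rep(t):
    s=monitor.sense(); p=s["position"]-H; print(t,round(s["clock"],2),"dx",round(p@ex+.011,4),"z",round(s["position"][2],4),"F",np.round([s["contact_force"]@ex,*s["contact_force"]],1))
def pic(n,f):
    d=eyes.grab_frame(n); cv2.imwrite(f"pics/{f}.png",d["frame"][:,:,::-1]); return d
E
python3 - <<'E'
from h import *
c,q,j=quat(); print(c,np.round(j,2))
env.close_gripper()
p=H-.06*ex; p[2]=.2; env.reach(p,q); rep("up")
corner(-.03,arc(1.25)[1],.15); env.hold(.2); rep("behind")
g=False
for th in np.arange(1.2,.19,-.2):
    g=corner(*arc(th),v=.06,guard=15); rep(f"{th:.2f} {g}")
    if g: break
im=[pic(n,"f_"+n)for n in ("top","scene")]
a=cv2.imread("pics/f_top.png")[165:295,275:455];b=cv2.imread("pics/f_scene.png")[150:280,240:400]
cv2.imwrite("pics/f.png",np.hstack([cv2.resize(a,(430,310),interpolation=2),cv2.resize(b,(370,310),interpolation=2)]))
E
```

```text
1.337236098797184 [-0.29  0.51  1.28 -0.    1.35 -0.35]
up 3.41 dx -0.0482 z 0.2001 F [ 0.4 -0.1  0.4 -0.2]
behind 4.47 dx -0.0302 z 0.0967 F [ 0.3 -0.4  0.3  0.1]
1.20 False 5.35 dx 0.0139 z 0.0953 F [0.1 0.6 0.1 0.7]
1.00 False 5.65 dx 0.0224 z 0.0913 F [ 0.3 -0.4  0.3  0.1]
0.80 False 5.95 dx 0.0295 z 0.0861 F [ 0.2  0.3  0.2 -0.8]
0.60 False 6.25 dx 0.0355 z 0.0797 F [ 0.4 -0.2  0.4 -0.4]
0.40 False 6.55 dx 0.04 z 0.0722 F [-0.4 -0.8 -0.5  1.5]
0.20 False 6.85 dx 0.0429 z 0.0638 F [-0.7 -0.5 -0.8  1.4]
```

View pics/f.png

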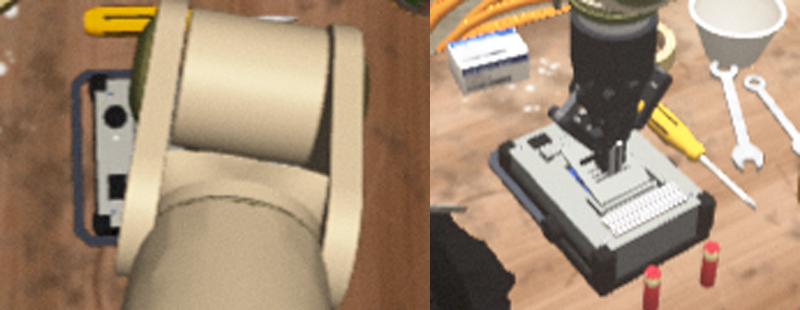

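The top view is hidden by the arm. The scene view shows the cover nearly folded under the fingertips at about (615,165), with the lamp in place. Next I press down.

Run:
```python
from h import *
corner(.0437,.058,.04,15); rep("pre")
g=corner(.0437,.0515,.02,8); env.hold(.2); rep(f"press {g}")
pic("scene","g"); pic("wrist","w")
b=cv2.imread("pics/g.png")[190:260,270:360]; w=cv2.imread("pics/w.png")
cv2.imwrite("pics/g2.png",np.hstack([cv2.resize(b,(400,311),interpolation=2),cv2.resize(w,(400,311))]))
```

```text
pre 7.26 dx 0.0438 z 0.0578 F [ 0.4 -0.9  0.3  1.2]
press True 7.73 dx 0.0439 z 0.0552 F [-0.2 -1.4 -0.3  6.7]
```

View pics/g2.png

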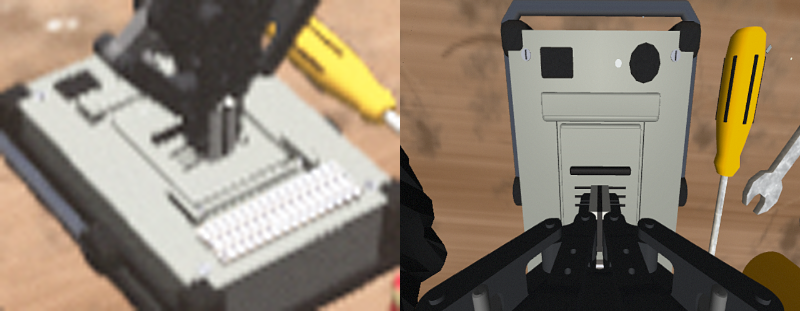

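The wrist view shows the cover flat in its recess just in front of the lip, with the fingertip at about (600,190) behind the bar at (600,170). Next I slide it home.

Run:
```python
from h import *
for dx in np.arange(.046,.0651,.002):
    g=corner(dx,.0548,.02,14); rep(f"{dx:.3f} {g}")
    if g: break
env.hold(.3); rep("end"); pic("wrist","w2")
cv2.imwrite("pics/w2c.png",cv2.imread("pics/w2.png"))
```

```text
0.046 False 8.08 dx 0.0455 z 0.0552 F [-1.2  0.7 -1.2  5.9]
0.048 False 8.33 dx 0.0474 z 0.0552 F [-1.7 -1.  -1.8  5.5]
0.050 False 8.58 dx 0.0495 z 0.0552 F [-2.5  0.2 -2.5  5.1]
0.052 False 8.83 dx 0.0514 z 0.0552 F [-3.5  1.1 -3.4  5.3]
0.054 False 9.08 dx 0.0533 z 0.0551 F [-3.5  0.6 -3.4  4.7]
0.056 False 9.33 dx 0.0553 z 0.0551 F [-3.2  1.2 -3.1  5.4]
0.058 False 9.58 dx 0.0573 z 0.0551 F [-3.   0.6 -2.9  5.5]
0.060 False 9.83 dx 0.0593 z 0.0551 F [-3.5  0.9 -3.5  4.9]
0.062 False 10.08 dx 0.0607 z 0.0551 F [-8.6  1.  -8.6  4.4]
0.064 False 10.33 dx 0.0618 z 0.0551 F [-12.    0.8 -11.9   3.4]
end 10.63 dx 0.0618 z 0.0551 F [-11.    1.6 -11.    3.9]
```

View pics/w2c.png

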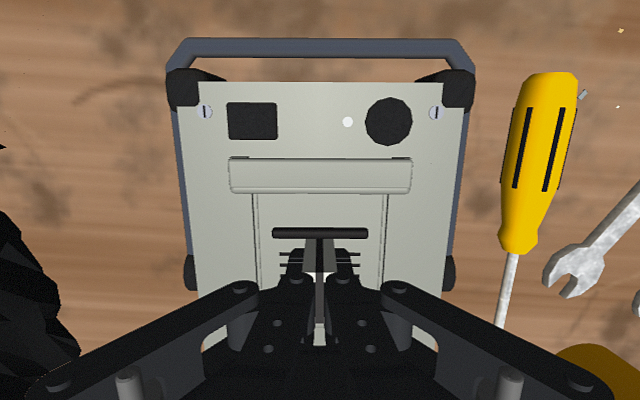

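The gap between lip and bar shrank by about 10 mm, from roughly 67 to 40 px at 2.3 px/mm, and the force then rose to 12 N, which is the end stop. I'll lift straight off and check.

Run:
```python
from h import *
p=monitor.sense()["position"].copy(); p[2]=.075; env.movel(p,velocity=.03)
p[2]=.2; env.movel(p,velocity=.12); env.hold(.3); rep("off")
pic("wrist","w3"); pic("scene","s3")
b=cv2.imread("pics/s3.png")[170:280,255:375]
cv2.imwrite("pics/e.png",np.hstack([cv2.resize(b,(400,366),interpolation=2),cv2.resize(cv2.imread("pics/w3.png")[60:320,180:464],(400,366),interpolation=2)]))
```

```text
off 13.0 dx 0.0619 z 0.1997 F [-1.1  0.1 -1.1  0.2]
```

View pics/e.png

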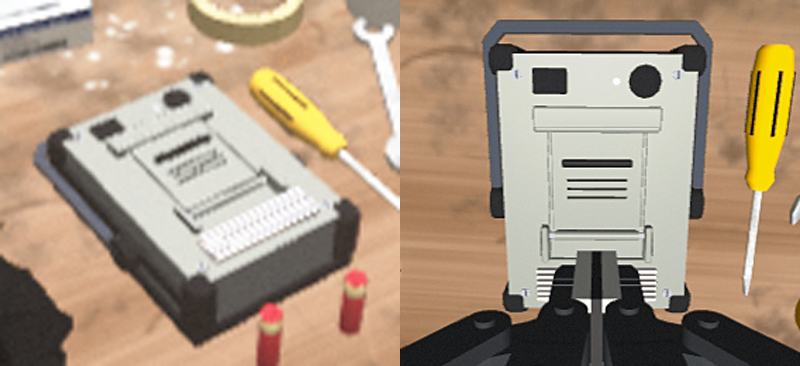

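Both views show the cover flat and shut with nothing touching it. The lip front at (598,131) and bar at (598,163) are 20 mm apart, which is fully home, and the cells are still standing.

```bash
python3 -c "
from bench import job; print(job.hand_in())"
```

```text
the job is handed in; nothing more can be done
None
```

The battery cover is shut: it is tucked about 10 mm home under the lip and stayed flat after I lifted the fingers off. The lamp showed no visible shift, the cells are still standing, and the job is handed in (no verdict came back).

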